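Rack a fragile fresh print in a leaning slot

TASK

Pick up the white printed cover that stands on the blue build sheet and put it, the same way up, fully down into the slot of the empty leaning plywood rack, resting flat against the slot's wall between its end cheeks. It is thin-walled and cracks easily: hold it only lightly (under 45 N on each finger), lower it gently to the slot floor while you still hold it, never press or drop it against the rack with more than 25 N, and do not let it fall over. Leave the things lying about where they are.

Things in the scene. Friction and masses are not known exactly. Their poses are not given: they have to be found in the camera images.
- cover: The loose white printed cover to be racked: a flat upright panel 18 mm thick (its x), 100 mm wide (its y), 125 mm tall (its z), about 0.1 kg, grey vent stripes on the lower half of both faces. Hollow and fragile. Origin: centre of its bottom edge face. It starts standing upright on the build sheet and either broad face may face the slot wall.
- sheet: Fixed blue build sheet lying on the table, 200 x 200 x 4 mm. Origin: centre of its underside.
- rack: The empty rack: fixed plywood stand with one slot leaning to its -x; base 130 (x) x 132 (y) x 10 mm, origin at the centre of its underside, z up. Slot: 26 mm wide, 116 mm long between end cheeks 35 mm high; the wall under the leaning part (-x side) is 68 mm high and 8 mm thick, the +x wall 35 mm high plus a lip flaring outward to 46 mm.
- rack_slot: The empty rack's slot. Origin: centre of the slot floor, 30 mm above the table, 30 mm to +x of the rack's origin. z points up out of the slot along its walls, leaning 0.5 rad (29 degrees) from vertical towards the rack's -x; x is normal to the walls (inner faces at -13 and +13 mm), y runs along the slot (-58 to +58 mm).
- full_rack: A second, identical rack whose slot is already filled by an identical cover (fixed). Same size and origin as the empty rack; its cover rises to 145 mm above the table. Not to be used.
- glue: Bystander: standing glue bottle, 44 mm across, 130 mm tall. Origin: centre of its underside.
- mug: Bystander: white mug, 80 mm across, 90 mm tall. Origin: centre of its underside.
- bracket: Bystander: small red printed angle bracket lying on the build sheet, 30 x 45 x 26 mm. Origin: centre of its underside.
- screwdriver: Bystander: screwdriver lying between the sheet and the racks, roughly along x. Origin: on its underside.
There are look-alikes about, which are no part of the job. Leave any green or purple look-alike of the rack alone.

How it is judged:
By the outcome, as a careful person would: the job done as asked, in the order asked, and still so for the second after the job is handed in, with the robot touching nothing.
It also fails if it takes over 45 s, if anything falls off the work surface, if the arm or the gripper's body presses on something with over 40 N, if the wrist force passes 120 N, or if a joint passes its speed limit or range.

ROBOT

A 6-joint arm with a two-finger parallel gripper is mounted at the origin on the work surface. World frame = base frame: x ahead of the robot, y to its left, z up, the work surface at z = 0. Lengths are in mm, angles in rad, forces in N, time in s.
With the tool pointing down it reaches from about 300 to 775 mm from the base axis. Payload 14.6 kg.
Tool frame: the origin (TCP) lies between the finger pads; the fingertips stand manip.nose_length ahead of it and the grasp point (between the pads) lies 11 mm behind it (manip.nose_length is the distance from the TCP to the fingertips, in mm); z points along the fingers, y is the line along which they close (so a half turn about z gives the same grasp; the last joint's range is limited). The gripper opens to 94 mm and grips with 3 to 60 N. Pads are 16 mm wide; open, the fingers measure 119 mm over their backs; the gripper's body (75 mm by 177 mm) begins 78 mm behind the grasp point.
Start: joints at [-1.18, 0.3, 1.521, -0, 1.321, -0.067], TCP at [243.078, -493.358, 213.446] pointing down, gripper open.
Joint ranges: [-3.03, 3.03], [-0.79, 2.21], [0.23, 2.52], [-1.04, 4.18], [0, 3.07], [-2.55, 2.55]. Speed limits (rad/s): [2.22, 2.22, 2.57, 3.14, 3.14, 3.14].

INTERFACE

Orientations are given as [roll, pitch, yaw] about the fixed x, y, z axes, in that order (R = Rz(yaw) Ry(pitch) Rx(roll)).
In Python, from cell import manip, cams, job gives the robot as it stands.
- The arm moves only by the tool jog_arm, never from a script. Its argument "commands" is a list of rows, each an object of numbers: "dx", "dy", "dz": the shift along the tool's x, y, z each as a share of 40 mm, from -1 to 1; "ax", "ay", "az": the turn, a rotation vector about the tool's x, y, z each as a share of 10 degrees, from -1 to 1; "gripper": the closure, from 0 (fully open) to 1 (shut). A call has 1 to 10 rows; each row shifts and turns the commanded pose from where the row before left it, along the tool's axes as they then stand; what a row does not reach is not made up. A row lasts 1/8 s, in which the tool goes at most 62.5 mm and 10.7 degrees, less where a joint would pass 70% of its speed; a pose out of reach is approached as far as the arm can. A call with a number of a shift or a turn outside -1 to 1 is refused whole. A call with a gripper value outside its range is refused whole. The fingers move at their own pace and stop on an object; "squeeze" is the grip in N (left out, the last holds). Time passes only in rows, so rows that do not move let the fingers close. It gives the time, the measured TCP pose, the force, the opening and the grip force at its end, in the units of the state.
- manip.read_state(): the state, without advancing time (a new reading comes with each control period).
- cams.camera(name): name is "scene" or "top" or "wrist"; returns a dict with "image" (480x640x3 uint8, red, green, blue), "fx", "fy", "cx", "cy" (pixels), "world_to_cam" (4x4, takes a point from world to camera coordinates). Camera axes: x right, y down, z forward; pixel columns grow to the right and rows downward; lengths in mm; the calibration is good to about 2 mm. The wrist camera is an equidistant fisheye: a pixel r from the principal point sees the ray r / f radians off the axis. A picture is of the moment at which its call begins. There is no depth.
- job.sign_off(): hands the job in; it is judged then, once.
The state is a dict: "clock": time; "joints": joint angles; "qd": joint speeds; "effort": joint torques, N m; "eef_pos": TCP position; "eef_rot": TCP orientation; "wrist_force": force on the tool from outside, world axes, zero at the start; "moment": the same for the moment, N m; "finger_gap": finger opening in mm; "finger_force": force on a finger pad.
Only numpy, scipy, OpenCV 4.12 (cv2) and the standard library are available. Lean on these libraries where they do the work, as an engineer would, in place of code of your own. Each camera call takes 0.05 s, during which the arm holds its last target. There are 200 camera calls.

## Working session

There is one attempt and no reset: what is moved stays moved. The work goes in short steps, Python scripts to look and compute and a tool call to move; the robot and the scene stay as the last step left them, time stands still between calls to the robot, and variables do not carry over. Pictures are saved under pics/ and viewed, at most 10 in all, crops included, and the job is handed in when it is done.

Besides the shell and the picture viewer there is one more tool, called after "Emit:" as name(argument=value, ...) on one line, values as JSON. jog_arm: Moves the arm, as the interface text tells. Shift numbers are shares of 40 mm and turn numbers shares of 10 degrees, none past 1 either way. Its arguments: {"type":"object","properties":{"commands":{"type":"array"},"squeeze":{"type":"number"}},"required":["commands"]}

```bash
mkdir -p pics; python3 - <<'E'
from cell import manip,cams
import cv2,numpy as np,pickle
d={}
for n in("scene","top"):
    c=cams.camera(n);d[n]=c
    cv2.imwrite(f"pics/{n}0.png",c["image"][:,:,::-1])
    print(n,c["fx"],c["fy"],c["cx"],c["cy"],np.round(c["world_to_cam"],4).tolist())
pickle.dump(d,open("c0.pkl","wb"))
print(manip.nose_length,manip.read_state())
E
```

```text
scene 434.9417683908807 434.9417683908807 320.750010572593 243.26400554193756 [[-0.5367, 0.8437, 0.0109, 283.3126], [0.52, 0.3409, -0.7832, -203.308], [-0.6645, -0.4147, -0.6216, 1051.673], [0.0, 0.0, 0.0, 1.0]]
top 502.2810239476766 502.2810239476766 324.9448347314459 238.14869701771667 [[-0.0027, -0.9996, -0.0281, -5.7818], [-0.9914, 0.0063, -0.131, 519.1686], [0.1312, 0.0275, -0.991, 974.2686], [0.0, 0.0, 0.0, 1.0]]
8.0 {'clock': 0.1, 'joints': array([-1.17960489e+00,  3.00397254e-01,  1.52150513e+00, -2.56951571e-05,
        1.32069593e+00, -6.66006169e-02]), 'qd': array([-3.72941263e-04, -1.71089659e-03, -1.70021000e-03,  4.90388247e-05,
       -3.07682284e-04,  1.17936828e-03]), 'effort': array([ 1.87410777e-03, -5.32638073e+01, -3.53279829e+01,  7.09787942e-02,
        2.34825670e-02, -4.48585536e-05]), 'eef_pos': array([ 242.9893289 , -493.16605811,  212.95896117]), 'eef_rot': array([-3.14058757e+00, -4.20937104e-05,  4.57798405e-01]), 'wrist_force': array([-0.46089502,  0.27452732,  0.27403031]), 'moment': array([-0.02227196, -0.03730502,  0.01874551]), 'finger_force': 0.0, 'finger_gap': 93.79594521971423}
```

View pics/scene0.png

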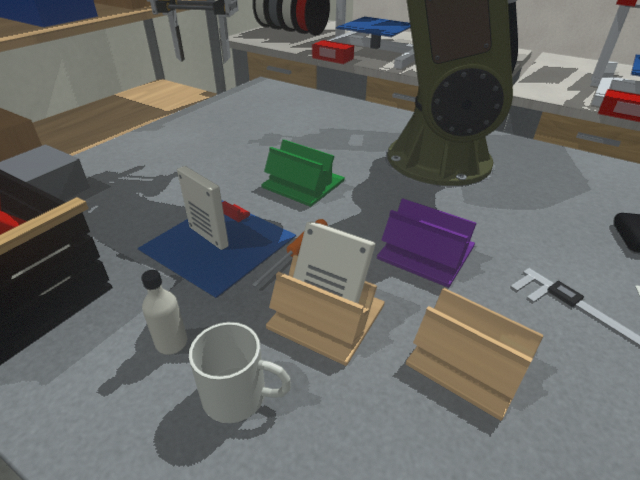

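View pics/top0.png

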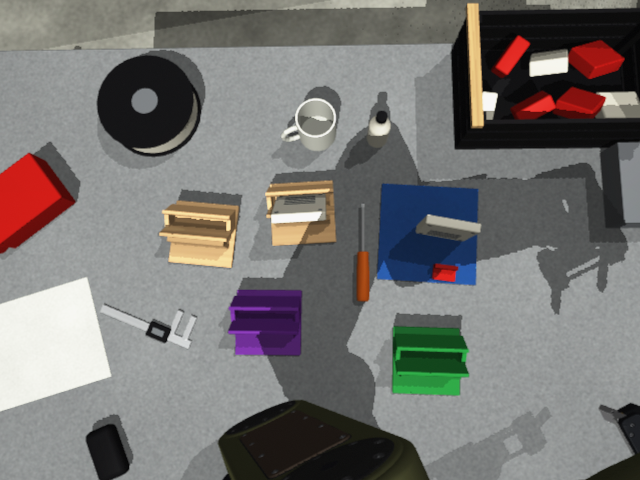

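The two candidates for the cover are the one on the sheet (top 447,228; scene 205,208) and the fixed one in the full rack (top 300,205; scene 335,262). I choose the one on the sheet. The rack candidates are:
- the empty plywood rack (top 200,235; scene 475,350), which I choose
- the full plywood rack (top 300,215)
- the purple rack (top 265,323)
- the green rack (top 428,360)

Next I check close crops of the chosen cover and rack.

```bash
cat > crop.py <<'E'
import cv2,numpy as np
def tile(img,u0,v0,w,h,s):
    t=cv2.resize(img[v0:v0+h,u0:u0+w,::-1],None,fx=s,fy=s,interpolation=cv2.INTER_CUBIC)
    for u in range(-(-u0//10)*10,u0+w,10):
        x=int((u-u0+.5)*s);cv2.line(t,(x,0),(x,6 if u%20 else 12),(0,0,255),1)
        if u%20==0: cv2.putText(t,str(u),(x-10,24),0,.38,(0,0,255),1)
    for v in range(-(-v0//10)*10,v0+h,10):
        y=int((v-v0+.5)*s);cv2.line(t,(0,y),(6 if v%20 else 12,y),(0,0,255),1)
        if v%20==0: cv2.putText(t,str(v),(14,y+4),0,.38,(0,0,255),1)
    return t
E
python3 - <<'E'
import pickle,cv2,numpy as np
from crop import tile
d=pickle.load(open("c0.pkl","rb"));T=d["top"]["image"];S=d["scene"]["image"]
cv2.imwrite("pics/a.png",np.hstack([tile(T,400,200,100,100,4),tile(S,160,160,100,100,4)]))
cv2.imwrite("pics/b.png",np.hstack([tile(T,150,185,100,100,4),tile(S,400,280,150,150,2.6666)]))
E
```

```text
(no output)
```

View pics/a.png

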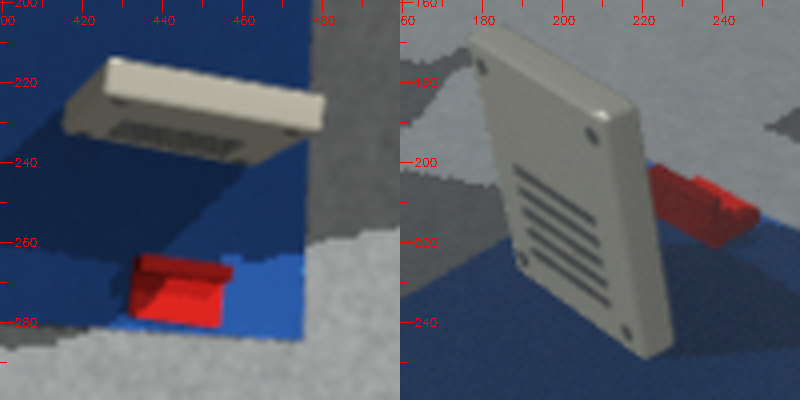

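View pics/b.png

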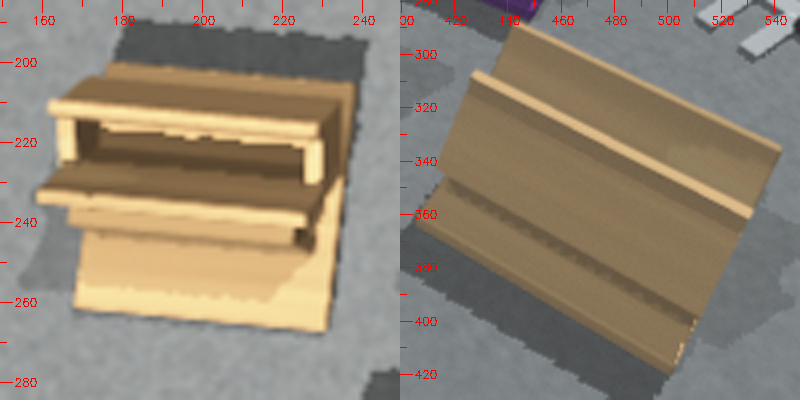

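The left half of crop a is the loose cover seen from above: its top face has corners at about (427,214), (481,224), (480,232) and (425,223). In the scene view its front-right edge runs from (212,190) to (221,249). Crop b is the empty plywood rack: its base corners in the top view are about (168,261), (231,267), (238,205) and (177,200). Its tall wall is on the robot's side, so rack +x is roughly world +x. Next I fit both poses.

```bash
cat > geo.py <<'E'
import numpy as np
from scipy.optimize import least_squares
from scipy.spatial.transform import Rotation as R
def proj(c,P):
    q=np.asarray(P)@c["world_to_cam"][:3,:3].T+c["world_to_cam"][:3,3]
    return np.c_[c["fx"]*q[:,0]/q[:,2]+c["cx"],c["fy"]*q[:,1]/q[:,2]+c["cy"]]
def place(p,L): return np.c_[R.from_euler("z",p[2]).apply(L)[:,:2]+p[:2],np.asarray(L)[:,2]]
def fit(obs,p0):
    f=lambda p:np.concatenate([(proj(c,place(p,L))-uv).ravel() for c,L,uv in obs])
    r=least_squares(f,p0,loss="soft_l1");return r.x,r.fun.reshape(-1,2)
E
python3 - <<'E'
import pickle,numpy as np
from geo import *
d=pickle.load(open("c0.pkl","rb"));T,S=d["top"],d["scene"]
h=129.
cov=[(T,np.array([[9,50,h],[9,-50,h],[-9,-50,h],[-9,50,h],[-9,50,4],[-9,-50,4]]),np.array([[426.6,214],[480.8,223.8],[480,232.5],[425.3,223.3],[415.8,232.5],[460.8,240.8]])),
(S,np.array([[9,-50,h],[9,50,h],[-9,50,h],[9,50,4],[-9,50,4],[9,-50,4]]),np.array([[178.3,166.5],[212,190],[218.8,185.8],[221.5,249],[227.8,245.8],[189.5,226.5]]))]
def sl(x,y,z):
    s,c=np.sin(.5),np.cos(.5); return [30+x*c-z*s,y,30+x*s+z*c]
rack=[(T,np.array([[-65,66,0],[-65,-66,0],[65,-66,10],[65,66,10]]),np.array([[167.8,261.5],[231,267.5],[238.3,205],[177,200]])),
(S,np.array([[65,-66,0],[65,66,0]]),np.array([[405.2,364],[502,420]]))]
for n,o in(("cover",cov),("rack",rack)):
  for sub in (o,o[:1],o[1:]):
    p,r=fit(sub,[550,0,0]);print(n,np.round(p,3));
  p,_=fit(o,[550,0,0])
  for c,L,uv in o: print(np.round(proj(c,place(p,L))-uv,1).tolist())
W=np.array([sl(-13,66,68),sl(-13,-66,68),sl(-21,-66,68),sl(-21,66,68)])
print(np.round(proj(T,place(p,W)),1).tolist(),np.round(proj(S,place(p,W)),1).tolist())
print("cams",[-(c["world_to_cam"][:3,:3].T@c["world_to_cam"][:3,3]) for c in(T,S)])
E
```

```text
cover [ 5.31298e+02 -2.42363e+02 -1.97000e-01]
cover [ 532.518 -242.965  -25.316]
cover [ 529.024 -241.835  -56.773]
[[-0.4, -0.1], [0.3, 0.3], [-0.5, 1.3], [-0.7, 0.2], [-1.5, 0.7], [1.8, 1.5]]
[[-2.8, 1.3], [-2.1, -0.5], [0.5, -0.5], [-1.1, 1.6], [0.9, 0.3], [-0.9, 0.5]]
rack [533.02  246.589   6.182]
rack [534.633 245.844  25.024]
rack [550.958   9.197  26.653]
[[0.6, 0.8], [0.0, 0.9], [-0.7, 1.0], [-1.6, 0.3]]
[[-0.5, 0.4], [-1.0, 2.1]]
[[157.5, 232.5], [225.0, 238.9], [225.0, 242.7], [157.7, 236.3]] [[543.6, 336.6], [442.2, 287.9], [444.0, 287.1], [544.4, 335.1]]
cams [array([ 386.86561995,  -35.89117333, 1033.35163528]), array([956.61837936, 266.44416694, 491.43171372])]
```

Emit:
jog_arm(commands=[{"dx": 0.92, "dy": -0.24, "dz": -0.05}, {"dx": 0.92, "dy": -0.24, "dz": -0.05}, {"dx": 0.92, "dy": -0.24, "dz": -0.05}, {"dx": 0.92, "dy": -0.24, "dz": -0.05}, {"dx": 0.92, "dy": -0.24, "dz": -0.05}, {"dx": 0.92, "dy": -0.24, "dz": -0.05}, {"dx": 0.92, "dy": -0.24, "dz": -0.05}, {"dx": 0.92, "dy": -0.24, "dz": -0.05}, {"dx": 0.92, "dy": -0.24, "dz": -0.05}, {"dx": 0.92, "dy": -0.24, "dz": -0.05}])

```text
schema error: expected keys dx, dy, dz, ax, ay, az, gripper
```

Emit:
jog_arm(commands=[{"az": -0.875}, {"az": -0.875}, {"az": -0.875}, {"az": -0.875}, {"az": -0.875}, {"az": -0.875}, {}, {}])

```text
schema error: expected keys dx, dy, dz, ax, ay, az, gripper
```

```bash
cat > w.py <<'E'
import numpy as np
from scipy.spatial.transform import Rotation as R
from cell import manip
def goal(pos,rpy):
    s=manip.read_state();A=R.from_euler("xyz",s["eef_rot"]);B=R.from_euler("xyz",rpy)
    print("t",round(s["clock"],2),"pos",np.round(s["eef_pos"],1),"rot",np.round(s["eef_rot"],3),"F",np.round(s["wrist_force"],1),"gap",round(s["finger_gap"],1),"grip",round(s["finger_force"],1))
    print("shift/40",np.round(A.inv().apply(np.array(pos)-s["eef_pos"])/40,3),"turn/10",np.round(np.degrees((A.inv()*B).as_rotvec())/10,3))
E
python3 - <<'E'
from w import *
import cv2
from cell import cams
goal([531.3,-242.5,91],[np.pi,0,np.pi/2-.195])
c=cams.camera("wrist");cv2.imwrite("pics/w1.png",c["image"][:,:,::-1])
E
```

```text
t 0.1 pos [ 243.  -493.2  213. ] rot [-3.141 -0.     0.458] F [-0.5  0.3  0.3] gap 93.8 grip 0.0
shift/40 [ 9.235 -2.433  3.052] turn/10 [-5.00e-03 -3.00e-03 -5.26e+00]
```

View pics/w1.png

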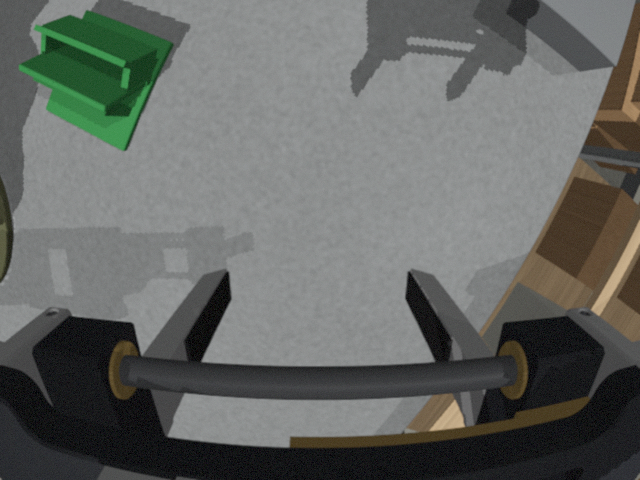

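The arm hasn't moved because every key is required in each row. The wrist view shows bare table between the fingers at (320,300) and the green rack at (100,75). I'll resend the move with full rows.

Emit:
jog_arm(commands=[{"dx": 0.92, "dy": -0.24, "dz": -0.05, "ax": 0, "ay": 0, "az": 0, "gripper": 0}, {"dx": 0.92, "dy": -0.24, "dz": -0.05, "ax": 0, "ay": 0, "az": 0, "gripper": 0}, {"dx": 0.92, "dy": -0.24, "dz": -0.05, "ax": 0, "ay": 0, "az": 0, "gripper": 0}, {"dx": 0.92, "dy": -0.24, "dz": -0.05, "ax": 0, "ay": 0, "az": 0, "gripper": 0}, {"dx": 0.92, "dy": -0.24, "dz": -0.05, "ax": 0, "ay": 0, "az": 0, "gripper": 0}, {"dx": 0.92, "dy": -0.24, "dz": -0.05, "ax": 0, "ay": 0, "az": 0, "gripper": 0}, {"dx": 0.92, "dy": -0.24, "dz": -0.05, "ax": 0, "ay": 0, "az": 0, "gripper": 0}, {"dx": 0.92, "dy": -0.24, "dz": -0.05, "ax": 0, "ay": 0, "az": 0, "gripper": 0}, {"dx": 0.92, "dy": -0.24, "dz": -0.05, "ax": 0, "ay": 0, "az": 0, "gripper": 0}, {"dx": 0.92, "dy": -0.24, "dz": -0.05, "ax": 0, "ay": 0, "az": 0, "gripper": 0}])

```text
clock: 1.4
eef_pos: [531.6, -243.6, 233.3]
eef_rot: [-3.141, 0.0, 0.458]
wrist_force: [-0.5, -0.3, 0.2]
finger_gap: 94.0
finger_force: 0.0
```

Emit:
jog_arm(commands=[{"dx": 0, "dy": 0, "dz": 0, "ax": 0, "ay": 0, "az": -0.875, "gripper": 0}, {"dx": 0, "dy": 0, "dz": 0, "ax": 0, "ay": 0, "az": -0.875, "gripper": 0}, {"dx": 0, "dy": 0, "dz": 0, "ax": 0, "ay": 0, "az": -0.875, "gripper": 0}, {"dx": 0, "dy": 0, "dz": 0, "ax": 0, "ay": 0, "az": -0.875, "gripper": 0}, {"dx": 0, "dy": 0, "dz": 0, "ax": 0, "ay": 0, "az": -0.875, "gripper": 0}, {"dx": 0, "dy": 0, "dz": 0, "ax": 0, "ay": 0, "az": -0.875, "gripper": 0}, {"dx": 0, "dy": 0, "dz": 0, "ax": 0, "ay": 0, "az": 0, "gripper": 0}, {"dx": 0, "dy": 0, "dz": 0, "ax": 0, "ay": 0, "az": 0, "gripper": 0}])

```text
clock: 2.4
eef_pos: [530.7, -244.6, 233.3]
eef_rot: [-3.141, -0.0, 1.371]
wrist_force: [0.8, -0.6, 0.1]
finger_gap: 94.0
finger_force: 0.0
```

```bash
python3 - <<'E'
from w import *
import cv2
from cell import cams
goal([531.3,-242.5,91],[np.pi,0,np.pi/2-.195])
c=cams.camera("wrist");cv2.imwrite("pics/w2.png",c["image"][:,:,::-1])
E
```

```text
t 2.4 pos [ 530.7 -244.6  233.3] rot [-3.141 -0.     1.371] F [ 0.8 -0.6  0.1] gap 94.0 grip 0.0
shift/40 [0.053 0.004 3.558] turn/10 [-0.001 -0.001 -0.029]
```

View pics/w2.png

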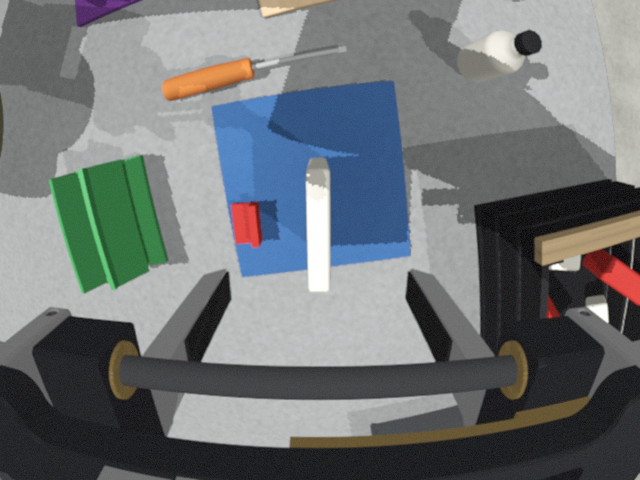

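The wrist view shows the cover's top edge (u 307–330, v 160–290) centred between the fingers and parallel to the pads, with the bracket clear at (246,224). I'll descend and close gently.

Emit:
jog_arm(commands=[{"dx": 0.05, "dy": 0, "dz": 0.7, "ax": 0, "ay": 0, "az": 0, "gripper": 0}, {"dx": 0, "dy": 0, "dz": 0.7, "ax": 0, "ay": 0, "az": 0, "gripper": 0}, {"dx": 0, "dy": 0, "dz": 0.7, "ax": 0, "ay": 0, "az": 0, "gripper": 0}, {"dx": 0, "dy": 0, "dz": 0.7, "ax": 0, "ay": 0, "az": 0, "gripper": 0}, {"dx": 0, "dy": 0, "dz": 0.5, "ax": 0, "ay": 0, "az": 0, "gripper": 0.3}, {"dx": 0, "dy": 0, "dz": 0.25, "ax": 0, "ay": 0, "az": 0, "gripper": 0.5}, {"dx": 0, "dy": 0, "dz": 0, "ax": 0, "ay": 0, "az": 0, "gripper": 0.6}, {"dx": 0, "dy": 0, "dz": 0, "ax": 0, "ay": 0, "az": 0, "gripper": 0.7}], squeeze=8)

```text
clock: 3.45
eef_pos: [531.6, -242.8, 92.4]
eef_rot: [3.14, 0.0, 1.374]
wrist_force: [0.5, 0.2, 0.3]
finger_gap: 57.5
finger_force: 0.0
```

Emit:
jog_arm(commands=[{"dx": 0, "dy": 0, "dz": 0, "ax": 0, "ay": 0, "az": 0, "gripper": 0.75}, {"dx": 0, "dy": 0, "dz": 0, "ax": 0, "ay": 0, "az": 0, "gripper": 0.8}, {"dx": 0, "dy": 0, "dz": 0, "ax": 0, "ay": 0, "az": 0, "gripper": 0.85}, {"dx": 0, "dy": 0, "dz": 0, "ax": 0, "ay": 0, "az": 0, "gripper": 0.9}, {"dx": 0, "dy": 0, "dz": 0, "ax": 0, "ay": 0, "az": 0, "gripper": 1}, {"dx": 0, "dy": 0, "dz": 0, "ax": 0, "ay": 0, "az": 0, "gripper": 1}, {"dx": 0, "dy": 0, "dz": 0, "ax": 0, "ay": 0, "az": 0, "gripper": 1}], squeeze=8)

```text
clock: 4.32
eef_pos: [531.2, -242.6, 91.5]
eef_rot: [3.142, 0.0, 1.374]
wrist_force: [-0.5, 0.3, 1.5]
finger_gap: 17.8
finger_force: 8.0
```

Emit:
jog_arm(commands=[{"dx": 0, "dy": 0, "dz": -0.1, "ax": 0, "ay": 0, "az": 0, "gripper": 1}, {"dx": 0, "dy": 0, "dz": -0.3, "ax": 0, "ay": 0, "az": 0, "gripper": 1}, {"dx": 0, "dy": 0, "dz": -0.6, "ax": 0, "ay": 0, "az": 0, "gripper": 1}, {"dx": 0, "dy": 0, "dz": -0.8, "ax": 0, "ay": 0, "az": 0, "gripper": 1}, {"dx": 0, "dy": 0, "dz": -0.8, "ax": 0, "ay": 0, "az": 0, "gripper": 1}, {"dx": 0, "dy": 0, "dz": -0.8, "ax": 0, "ay": 0, "az": 0, "gripper": 1}, {"dx": 0, "dy": 0, "dz": -0.8, "ax": 0, "ay": 0, "az": 0, "gripper": 1}, {"dx": 0, "dy": 0, "dz": -0.5, "ax": 0, "ay": 0, "az": 0, "gripper": 1}, {"dx": 0, "dy": 0, "dz": -0.3, "ax": 0, "ay": 0, "az": 0, "gripper": 1}, {"dx": 0, "dy": 0, "dz": 0, "ax": 0, "ay": 0, "az": 0, "gripper": 1}], squeeze=12)

```text
clock: 5.58
eef_pos: [531.2, -242.7, 292.1]
eef_rot: [3.141, 0.0, 1.374]
wrist_force: [-0.5, 0.2, -1.5]
finger_gap: 17.7
finger_force: 12.0
```

```bash
cat >> w.py <<'E'
RACK=[533.,246.5,-.104]
def slot(x,y,z):
    "world of slot point"
    s,c=np.sin(.5),np.cos(.5); r=R.from_euler("z",RACK[2])
    return r.apply([30+x*c-z*s,y,30+x*s+z*c])+np.array([RACK[0],RACK[1],0])
# tool: x=+y_slot, y=+x_slot, z=-z_slot
M=R.from_euler("z",RACK[2])*R.from_euler("y",-.5)*R.from_matrix(np.array([[0,1,0],[1,0,0],[0,0,-1]]))
RPY=M.as_euler("xyz")
E
python3 - <<'E'
from w import *
p=slot(0,0,87.5+90);print(p,RPY)
goal(p,RPY)
goal([p[0],p[1],290],[np.pi,0,np.pi/2-.104])
E
```

```text
[478.19966859 252.2198714  185.77090474] [2.64159265 0.         1.46679633]
t 5.58 pos [ 531.2 -242.7  292.1] rot [3.141 0.    1.374] F [-0.5  0.2 -1.5] gap 17.7 grip 12.0
shift/40 [11.876 -3.721  2.65 ] turn/10 [-2.857  0.135 -0.52 ]
t 5.58 pos [ 531.2 -242.7  292.1] rot [3.141 0.    1.374] F [-0.5  0.2 -1.5] gap 17.7 grip 12.0
shift/40 [11.875 -3.718  0.045] turn/10 [ 0.006  0.002 -0.531]
```

Emit:
jog_arm(commands=[{"dx": 0.33, "dy": -0.1, "dz": 0, "ax": 0, "ay": 0, "az": 0, "gripper": 1}, {"dx": 0.66, "dy": -0.21, "dz": 0, "ax": 0, "ay": 0, "az": 0, "gripper": 1}, {"dx": 0.66, "dy": -0.21, "dz": 0, "ax": 0, "ay": 0, "az": 0, "gripper": 1}, {"dx": 0.66, "dy": -0.21, "dz": 0, "ax": 0, "ay": 0, "az": 0, "gripper": 1}, {"dx": 0.66, "dy": -0.21, "dz": 0, "ax": 0, "ay": 0, "az": 0, "gripper": 1}, {"dx": 0.66, "dy": -0.21, "dz": 0, "ax": 0, "ay": 0, "az": 0, "gripper": 1}, {"dx": 0.66, "dy": -0.21, "dz": 0, "ax": 0, "ay": 0, "az": 0, "gripper": 1}, {"dx": 0.66, "dy": -0.21, "dz": 0, "ax": 0, "ay": 0, "az": 0, "gripper": 1}, {"dx": 0.66, "dy": -0.21, "dz": 0, "ax": 0, "ay": 0, "az": 0, "gripper": 1}, {"dx": 0.66, "dy": -0.21, "dz": 0, "ax": 0, "ay": 0, "az": 0, "gripper": 1}])

```text
clock: 6.82
eef_pos: [501.3, 20.4, 290.7]
eef_rot: [-3.14, 0.0, 1.374]
wrist_force: [0.4, 0.3, -0.8]
finger_gap: 17.4
finger_force: 12.0
```

Emit:
jog_arm(commands=[{"dx": 0.66, "dy": -0.21, "dz": 0, "ax": 0, "ay": 0, "az": 0, "gripper": 1}, {"dx": 0.66, "dy": -0.21, "dz": 0, "ax": 0, "ay": 0, "az": 0, "gripper": 1}, {"dx": 0.66, "dy": -0.21, "dz": 0, "ax": 0, "ay": 0, "az": 0, "gripper": 1}, {"dx": 0.66, "dy": -0.21, "dz": 0, "ax": 0, "ay": 0, "az": 0, "gripper": 1}, {"dx": 0.66, "dy": -0.21, "dz": 0, "ax": 0, "ay": 0, "az": 0, "gripper": 1}, {"dx": 0.66, "dy": -0.21, "dz": 0, "ax": 0, "ay": 0, "az": 0, "gripper": 1}, {"dx": 0.66, "dy": -0.21, "dz": 0, "ax": 0, "ay": 0, "az": 0, "gripper": 1}, {"dx": 0.66, "dy": -0.21, "dz": 0, "ax": 0, "ay": 0, "az": 0, "gripper": 1}, {"dx": 0.33, "dy": -0.1, "dz": 0, "ax": 0, "ay": 0, "az": 0, "gripper": 1}, {"dx": 0, "dy": 0, "dz": 0, "ax": 0, "ay": 0, "az": -0.53, "gripper": 1}])

```text
clock: 8.07
eef_pos: [475.5, 253.7, 290.8]
eef_rot: [-3.141, 0.001, 1.47]
wrist_force: [-1.0, -0.7, -1.3]
finger_gap: 17.7
finger_force: 12.0
```

Emit:
jog_arm(commands=[{"dx": 0, "dy": 0, "dz": 0, "ax": -0.4, "ay": 0, "az": 0, "gripper": 1}, {"dx": 0, "dy": 0, "dz": 0, "ax": -0.5, "ay": 0, "az": 0, "gripper": 1}, {"dx": 0, "dy": 0, "dz": 0, "ax": -0.5, "ay": 0, "az": 0, "gripper": 1}, {"dx": 0, "dy": 0, "dz": 0, "ax": -0.5, "ay": 0, "az": 0, "gripper": 1}, {"dx": 0, "dy": 0, "dz": 0, "ax": -0.5, "ay": 0, "az": 0, "gripper": 1}, {"dx": 0, "dy": 0, "dz": 0, "ax": -0.46, "ay": 0, "az": 0, "gripper": 1}, {"dx": 0, "dy": 0, "dz": 0, "ax": 0, "ay": 0, "az": 0, "gripper": 1}, {"dx": 0, "dy": 0, "dz": 0, "ax": 0, "ay": 0, "az": 0, "gripper": 1}])

```text
clock: 9.07
eef_pos: [476.1, 252.8, 291.5]
eef_rot: [2.644, -0.0, 1.466]
wrist_force: [0.3, -0.4, -0.5]
finger_gap: 18.0
finger_force: 12.0
```

```bash
python3 - <<'E'
from w import *
goal(slot(0,0,87.5+90),RPY)
E
```

```text
t 9.07 pos [476.1 252.8 291.5] rot [ 2.644 -0.     1.466] F [ 0.3 -0.4 -0.5] gap 18.0 grip 12.0
shift/40 [-0.009 -1.215  2.348] turn/10 [-0.014  0.001 -0.002]
```

Emit:
jog_arm(commands=[{"dx": 0, "dy": -0.3, "dz": 0.59, "ax": 0, "ay": 0, "az": 0, "gripper": 1}, {"dx": 0, "dy": -0.3, "dz": 0.59, "ax": 0, "ay": 0, "az": 0, "gripper": 1}, {"dx": 0, "dy": -0.3, "dz": 0.59, "ax": 0, "ay": 0, "az": 0, "gripper": 1}, {"dx": 0, "dy": -0.3, "dz": 0.59, "ax": 0, "ay": 0, "az": 0, "gripper": 1}, {"dx": 0, "dy": 0, "dz": 0, "ax": 0, "ay": 0, "az": 0, "gripper": 1}, {"dx": 0, "dy": 0, "dz": 0, "ax": 0, "ay": 0, "az": 0, "gripper": 1}])

```text
clock: 9.82
eef_pos: [479.7, 252.7, 186.7]
eef_rot: [2.642, -0.001, 1.466]
wrist_force: [0.7, -0.1, -1.5]
finger_gap: 18.1
finger_force: 12.0
```

```bash
python3 - <<'E'
from w import *
from geo import proj
import cv2
from cell import cams
from crop import tile
goal(slot(0,0,87.5),RPY)
T=cams.camera("top");S=cams.camera("scene")
s=manip.read_state();A=R.from_euler("xyz",s["eef_rot"])
# cover predicted in tool frame: width along x, thickness along y, bottom at z=+87.5
L=np.array([[a,b,z] for z in(87.5,) for a in(-50,50) for b in(-9,9)])
W=A.apply(L)+s["eef_pos"]
sl=np.array([slot(x,y,z) for x,y,z in[(-13,-58,68),(-13,58,68),(13,-58,46),(13,58,46)]])
for n,c in(("T",T),("S",S)): print(n,"cover bottom",np.round(proj(c,W),1).tolist(),"slot",np.round(proj(c,sl),1).tolist())
cv2.imwrite("pics/c.png",np.hstack([tile(T["image"],150,170,100,120,4),tile(S["image"],400,220,150,180,2.6666)]))
E
```

```text
t 9.82 pos [479.7 252.7 186.7] rot [ 2.642e+00 -1.000e-03  1.466e+00] F [ 0.7 -0.1 -1.5] gap 18.1 grip 12.0
shift/40 [-0.015 -0.043  2.253] turn/10 [-0.002 -0.001 -0.005]
T cover bottom [[213.1, 239.5], [213.1, 230.6], [160.8, 234.4], [160.4, 225.4]] slot [[220.9, 238.6], [161.6, 232.8], [223.9, 222.1], [165.3, 216.4]]
S cover bottom [[459.2, 278.8], [455.3, 280.4], [538.0, 315.1], [536.1, 318.0]] slot [[447.8, 290.5], [536.7, 333.3], [435.4, 308.4], [525.9, 354.6]]
```

View pics/c.png

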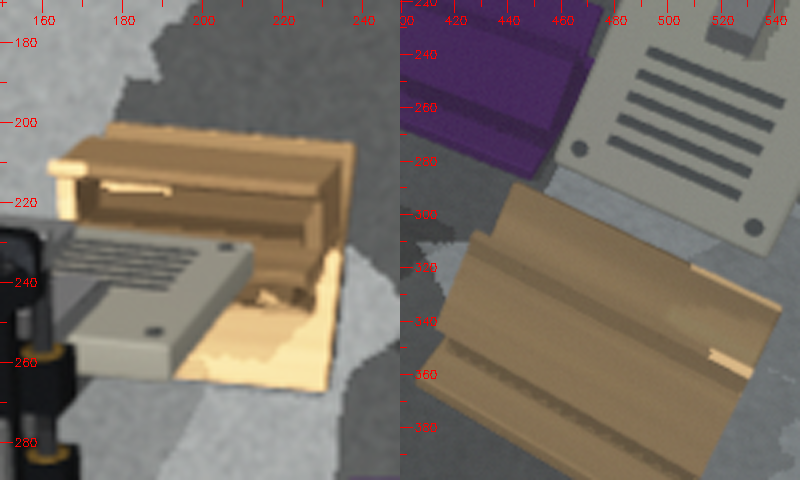

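The crop shows the held cover's bottom corners at scene (458,279) and (537,315). These agree with the prediction, and the cover hangs parallel just above the slot. I'll lower it slowly along the slot axis and watch the force.

Emit:
jog_arm(commands=[{"dx": -0.03, "dy": -0.02, "dz": 0.3, "ax": 0, "ay": 0, "az": 0, "gripper": 1}, {"dx": 0, "dy": 0, "dz": 0.25, "ax": 0, "ay": 0, "az": 0, "gripper": 1}, {"dx": 0, "dy": 0, "dz": 0.2, "ax": 0, "ay": 0, "az": 0, "gripper": 1}, {"dx": 0, "dy": 0, "dz": 0.15, "ax": 0, "ay": 0, "az": 0, "gripper": 1}, {"dx": 0, "dy": 0, "dz": 0.1, "ax": 0, "ay": 0, "az": 0, "gripper": 1}])

```text
clock: 10.55
eef_pos: [497.5, 249.4, 149.7]
eef_rot: [2.643, 0.0, 1.467]
wrist_force: [-0.2, -0.6, -1.0]
finger_gap: 17.8
finger_force: 12.0
```

Emit:
jog_arm(commands=[{"dx": 0, "dy": 0, "dz": 0.1, "ax": 0, "ay": 0, "az": 0, "gripper": 1}, {"dx": 0, "dy": 0, "dz": 0.1, "ax": 0, "ay": 0, "az": 0, "gripper": 1}, {"dx": 0, "dy": 0, "dz": 0.1, "ax": 0, "ay": 0, "az": 0, "gripper": 1}])

```text
clock: 10.92
eef_pos: [503.2, 248.9, 139.4]
eef_rot: [2.642, -0.0, 1.467]
wrist_force: [0.2, 1.1, -1.0]
finger_gap: 18.3
finger_force: 12.0
```

Emit:
jog_arm(commands=[{"dx": 0, "dy": 0, "dz": 0.1, "ax": 0, "ay": 0, "az": 0, "gripper": 1}, {"dx": 0, "dy": 0, "dz": 0.1, "ax": 0, "ay": 0, "az": 0, "gripper": 1}, {"dx": 0, "dy": 0, "dz": 0.1, "ax": 0, "ay": 0, "az": 0, "gripper": 1}])

```text
clock: 11.3
eef_pos: [508.9, 248.2, 128.8]
eef_rot: [2.642, -0.0, 1.467]
wrist_force: [0.5, 0.1, -1.1]
finger_gap: 18.2
finger_force: 12.0
```

```bash
sed -i 's/RACK=.*/RACK=[534.2,245.8,-.106]/' w.py; python3 -c "
from w import *
goal(slot(0,0,87.5),RPY)"
```

```text
t 11.3 pos [508.9 248.2 128.8] rot [ 2.642 -0.     1.467] F [ 0.5  0.1 -1.1] gap 18.2 grip 12.0
shift/40 [0.006 0.032 0.643] turn/10 [-0.005 -0.005  0.009]
```

Emit:
jog_arm(commands=[{"dx": 0, "dy": 0.01, "dz": 0.1, "ax": 0, "ay": 0, "az": 0, "gripper": 1}, {"dx": 0, "dy": 0.01, "dz": 0.1, "ax": 0, "ay": 0, "az": 0, "gripper": 1}, {"dx": 0, "dy": 0, "dz": 0.1, "ax": 0, "ay": 0, "az": 0, "gripper": 1}])

```text
clock: 11.68
eef_pos: [515.4, 247.5, 118.6]
eef_rot: [2.642, 0.0, 1.467]
wrist_force: [0.3, -0.7, -0.0]
finger_gap: 17.9
finger_force: 12.0
```

Emit:
jog_arm(commands=[{"dx": 0, "dy": 0, "dz": 0.06, "ax": 0, "ay": 0, "az": 0, "gripper": 1}, {"dx": 0, "dy": 0, "dz": 0.06, "ax": 0, "ay": 0, "az": 0, "gripper": 1}, {"dx": 0, "dy": 0, "dz": 0, "ax": 0, "ay": 0, "az": 0, "gripper": 1}])

```text
clock: 12.05
eef_pos: [517.5, 247.3, 114.5]
eef_rot: [2.643, 0.0, 1.467]
wrist_force: [1.0, -0.4, -0.5]
finger_gap: 17.9
finger_force: 12.0
```

Emit:
jog_arm(commands=[{"dx": 0, "dy": 0, "dz": 0.04, "ax": 0, "ay": 0, "az": 0, "gripper": 1}, {"dx": 0, "dy": 0, "dz": 0.04, "ax": 0, "ay": 0, "az": 0, "gripper": 1}, {"dx": 0, "dy": 0, "dz": 0, "ax": 0, "ay": 0, "az": 0, "gripper": 1}])

```text
clock: 12.42
eef_pos: [519.0, 247.1, 111.7]
eef_rot: [2.643, 0.0, 1.467]
wrist_force: [-0.4, 0.0, -1.2]
finger_gap: 18.1
finger_force: 12.0
```

```bash
python3 -c "
from w import *
goal(slot(0,0,87.5),RPY)"
```

```text
t 12.43 pos [519.  247.1 111.7] rot [2.643 0.    1.467] F [-0.4  0.  -1.2] gap 18.1 grip 12.0
shift/40 [0.007 0.013 0.148] turn/10 [-0.005 -0.004  0.009]
```

Emit:
jog_arm(commands=[{"dx": 0, "dy": 0, "dz": 0.025, "ax": 0, "ay": 0, "az": 0, "gripper": 1}, {"dx": 0, "dy": 0, "dz": 0.025, "ax": 0, "ay": 0, "az": 0, "gripper": 1}, {"dx": 0, "dy": 0, "dz": 0.025, "ax": 0, "ay": 0, "az": 0, "gripper": 1}, {"dx": 0, "dy": 0, "dz": 0, "ax": 0, "ay": 0, "az": 0, "gripper": 1}], squeeze=7)

```text
clock: 12.92
eef_pos: [520.4, 247.0, 109.1]
eef_rot: [2.643, 0.0, 1.467]
wrist_force: [-0.0, 0.7, -0.8]
finger_gap: 18.0
finger_force: 7.0
```

Emit:
jog_arm(commands=[{"dx": 0, "dy": 0, "dz": 0.025, "ax": 0, "ay": 0, "az": 0, "gripper": 1}, {"dx": 0, "dy": 0, "dz": 0.025, "ax": 0, "ay": 0, "az": 0, "gripper": 1}, {"dx": 0, "dy": 0, "dz": 0, "ax": 0, "ay": 0, "az": 0, "gripper": 1}])

```text
clock: 13.3
eef_pos: [521.4, 246.9, 107.4]
eef_rot: [2.643, 0.0, 1.467]
wrist_force: [-0.2, 0.4, -1.6]
finger_gap: 17.8
finger_force: 7.0
```

Emit:
jog_arm(commands=[{"dx": 0, "dy": 0, "dz": 0.02, "ax": 0, "ay": 0, "az": 0, "gripper": 1}, {"dx": 0, "dy": 0, "dz": 0, "ax": 0, "ay": 0, "az": 0, "gripper": 1}])

```text
clock: 13.55
eef_pos: [521.7, 246.8, 107.0]
eef_rot: [2.642, 0.0, 1.466]
wrist_force: [-3.4, -1.4, 4.2]
finger_gap: 18.1
finger_force: 7.0
```

Floor contact came at the expected height with about 5 N. Next I ease the cover sideways toward the leaning wall.

Emit:
jog_arm(commands=[{"dx": 0, "dy": -0.02, "dz": -0.005, "ax": 0, "ay": 0, "az": 0, "gripper": 1}, {"dx": 0, "dy": -0.02, "dz": 0, "ax": 0, "ay": 0, "az": 0, "gripper": 1}, {"dx": 0, "dy": 0, "dz": 0, "ax": 0, "ay": 0, "az": 0, "gripper": 1}])

```text
clock: 13.92
eef_pos: [520.3, 247.1, 106.2]
eef_rot: [2.642, -0.0, 1.467]
wrist_force: [0.4, 0.3, -0.4]
finger_gap: 17.9
finger_force: 7.0
```

Emit:
jog_arm(commands=[{"dx": 0, "dy": -0.02, "dz": 0, "ax": 0, "ay": 0, "az": 0, "gripper": 1}, {"dx": 0, "dy": 0, "dz": 0, "ax": 0, "ay": 0, "az": 0, "gripper": 1}])

```text
clock: 14.18
eef_pos: [519.6, 247.1, 105.8]
eef_rot: [2.642, -0.0, 1.467]
wrist_force: [-0.8, -0.2, -0.0]
finger_gap: 17.7
finger_force: 7.0
```

Emit:
jog_arm(commands=[{"dx": 0, "dy": -0.02, "dz": 0, "ax": 0, "ay": 0, "az": 0, "gripper": 1}, {"dx": 0, "dy": 0, "dz": 0, "ax": 0, "ay": 0, "az": 0, "gripper": 1}])

```text
clock: 14.42
eef_pos: [518.9, 247.2, 105.4]
eef_rot: [2.642, -0.0, 1.467]
wrist_force: [-0.3, 0.1, 0.3]
finger_gap: 17.9
finger_force: 7.0
```

Emit:
jog_arm(commands=[{"dx": 0, "dy": -0.015, "dz": 0, "ax": 0, "ay": 0, "az": 0, "gripper": 1}, {"dx": 0, "dy": 0, "dz": 0, "ax": 0, "ay": 0, "az": 0, "gripper": 1}])

```text
clock: 14.68
eef_pos: [518.4, 247.3, 105.1]
eef_rot: [2.642, -0.0, 1.467]
wrist_force: [-0.1, 0.0, 0.4]
finger_gap: 17.9
finger_force: 7.0
```

Emit:
jog_arm(commands=[{"dx": 0, "dy": -0.015, "dz": 0, "ax": 0, "ay": 0, "az": 0, "gripper": 1}, {"dx": 0, "dy": 0, "dz": 0, "ax": 0, "ay": 0, "az": 0, "gripper": 1}])

```text
clock: 14.92
eef_pos: [517.9, 247.3, 104.8]
eef_rot: [2.642, 0.0, 1.467]
wrist_force: [1.0, 0.4, 0.3]
finger_gap: 18.0
finger_force: 7.0
```

Emit:
jog_arm(commands=[{"dx": 0, "dy": -0.01, "dz": 0, "ax": 0, "ay": 0, "az": 0, "gripper": 1}, {"dx": 0, "dy": 0, "dz": 0, "ax": 0, "ay": 0, "az": 0, "gripper": 1}])

```text
clock: 15.18
eef_pos: [517.7, 247.4, 104.8]
eef_rot: [2.642, -0.0, 1.467]
wrist_force: [2.8, -0.6, 0.3]
finger_gap: 18.1
finger_force: 7.0
```

Emit:
jog_arm(commands=[{"dx": 0, "dy": -0.01, "dz": 0, "ax": 0, "ay": 0, "az": 0, "gripper": 1}, {"dx": 0, "dy": 0, "dz": 0, "ax": 0, "ay": 0, "az": 0, "gripper": 1}])

```text
clock: 15.42
eef_pos: [517.6, 247.4, 104.7]
eef_rot: [2.642, -0.0, 1.467]
wrist_force: [6.5, -0.4, -1.3]
finger_gap: 17.8
finger_force: 7.0
```

```bash
python3 -c "
from w import *
goal(slot(-4,0,87.5),RPY)"
```

```text
t 15.43 pos [517.6 247.4 104.7] rot [ 2.642 -0.     1.467] F [ 6.5 -0.4 -1.3] gap 17.8 grip 7.0
shift/40 [0.004 0.029 0.012] turn/10 [ 0.    -0.007  0.009]
```

Wall contact is at 6.5 N. I'll back off slightly and reseat on the floor.

Emit:
jog_arm(commands=[{"dx": 0, "dy": 0.012, "dz": 0.005, "ax": 0, "ay": 0, "az": 0, "gripper": 1}, {"dx": 0, "dy": 0, "dz": 0.005, "ax": 0, "ay": 0, "az": 0, "gripper": 1}, {"dx": 0, "dy": 0, "dz": 0, "ax": 0, "ay": 0, "az": 0, "gripper": 1}])

```text
clock: 15.8
eef_pos: [517.7, 247.4, 104.7]
eef_rot: [2.642, -0.0, 1.467]
wrist_force: [-3.7, -1.1, 7.1]
finger_gap: 17.8
finger_force: 7.0
```

Emit:
jog_arm(commands=[{"dx": 0, "dy": 0, "dz": 0.008, "ax": 0, "ay": 0, "az": 0, "gripper": 1}, {"dx": 0, "dy": 0, "dz": 0, "ax": 0, "ay": 0, "az": 0, "gripper": 1}])

```text
clock: 16.05
eef_pos: [517.8, 247.4, 104.6]
eef_rot: [2.642, -0.0, 1.467]
wrist_force: [-5.4, -1.2, 9.3]
finger_gap: 18.1
finger_force: 7.0
```

Emit:
jog_arm(commands=[{"dx": 0, "dy": 0, "dz": -0.01, "ax": 0, "ay": 0, "az": 0, "gripper": 1}, {"dx": 0, "dy": 0, "dz": 0, "ax": 0, "ay": 0, "az": 0, "gripper": 0.78}, {"dx": 0, "dy": 0, "dz": 0, "ax": 0, "ay": 0, "az": 0, "gripper": 0.74}, {"dx": 0, "dy": 0, "dz": 0, "ax": 0, "ay": 0, "az": 0, "gripper": 0.68}, {"dx": 0, "dy": 0, "dz": 0, "ax": 0, "ay": 0, "az": 0, "gripper": 0.6}, {"dx": 0, "dy": 0, "dz": 0, "ax": 0, "ay": 0, "az": 0, "gripper": 0.6}])

```text
clock: 16.8
eef_pos: [517.7, 247.3, 104.3]
eef_rot: [2.643, 0.0, 1.467]
wrist_force: [0.4, -0.2, -0.3]
finger_gap: 37.4
finger_force: 0.0
```

```bash
python3 - <<'E'
from w import *
import cv2
from cell import cams
from crop import tile
goal(slot(-4,0,87.5),RPY)
T=cams.camera("top");S=cams.camera("scene")
cv2.imwrite("pics/d.png",np.hstack([tile(T["image"],150,170,100,120,4),tile(S["image"],400,220,150,180,2.6666)]))
E
```

```text
t 16.8 pos [517.7 247.3 104.3] rot [2.643 0.    1.467] F [ 0.4 -0.2 -0.3] gap 37.4 grip 0.0
shift/40 [0.006 0.031 0.001] turn/10 [-0.005 -0.005  0.009]
```

View pics/d.png

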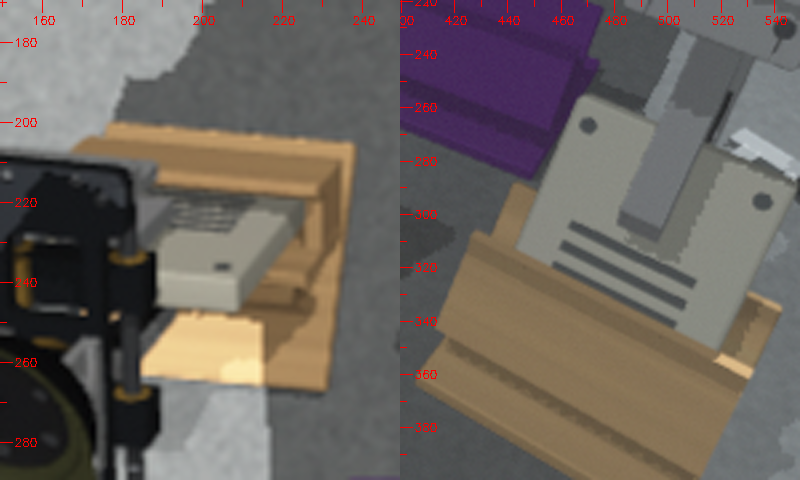

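The cover sits down in the slot, with its top edge in the scene from (468,255) to (548,288), flat against the tall wall and between the cheeks. The fingers are open and clear of it. I'll retract along the slot axis.

Emit:
jog_arm(commands=[{"dx": 0, "dy": 0, "dz": -0.1, "ax": 0, "ay": 0, "az": 0, "gripper": 0.6}, {"dx": 0, "dy": 0, "dz": -0.3, "ax": 0, "ay": 0, "az": 0, "gripper": 0.6}, {"dx": 0, "dy": 0, "dz": -0.5, "ax": 0, "ay": 0, "az": 0, "gripper": 0.6}, {"dx": 0, "dy": 0, "dz": -0.6, "ax": 0, "ay": 0, "az": 0, "gripper": 0.6}, {"dx": 0, "dy": 0, "dz": -0.6, "ax": 0, "ay": 0, "az": 0, "gripper": 0.6}, {"dx": 0, "dy": 0, "dz": -0.6, "ax": 0, "ay": 0, "az": 0, "gripper": 0.6}, {"dx": 0, "dy": 0, "dz": -0.4, "ax": 0, "ay": 0, "az": 0, "gripper": 0.6}, {"dx": 0, "dy": 0, "dz": 0, "ax": 0, "ay": 0, "az": 0, "gripper": 0.6}])

```text
clock: 17.9
eef_pos: [458.6, 253.8, 214.4]
eef_rot: [2.641, -0.001, 1.467]
wrist_force: [-0.0, -0.8, 1.1]
finger_gap: 37.6
finger_force: 0.0
```

```bash
python3 - <<'E'
from w import *
from geo import proj
import cv2
from cell import cams
T=cams.camera("top");S=cams.camera("scene")
c=np.array([slot(x,y,125) for x,y in[(5,-50),(5,50),(-13,50),(-13,-50)]])
print(np.round(proj(S,c),1).tolist(),np.round(proj(T,c),1).tolist())
cv2.imwrite("pics/e.png",S["image"][:,:,::-1])
E
```

```text
[[465.9, 255.2], [548.3, 290.7], [549.8, 288.6], [469.5, 254.2]] [[208.5, 239.6], [154.1, 234.2], [154.5, 243.4], [208.6, 248.8]]
```

View pics/e.png

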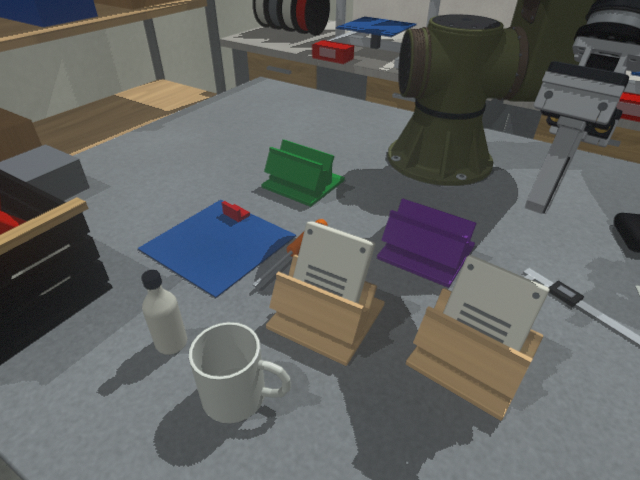

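The cover sits in the empty rack just like its neighbour, with its top corners at (469,257) and (548,290), as predicted for a fully seated cover. Nothing else has moved and the gripper is clear.

```bash
python3 -c "
from cell import job
print(job.sign_off())"
```

```text
the job is handed in; nothing more can be done
None
```

The cover is in the slot of the empty plywood rack, seated on the floor and flat against the leaning wall. Grip peaked at 12 N and the highest contact force read was about 11 N. Nothing else was moved, and I handed the job in at about 18 s.

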